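# Set washed squeegee bars and the rinse basket out to dry

## Task

Take every squeegee bar out of the wash tray (there are two or three): lift its end over the low lip and draw it out lengthwise from under the hood, then lay it flat on the grooved drying board, wholly on it, in line with the grooves and at least a finger's width from its neighbours. Hang the rinse basket by its handle across both hooks of the drip stand, and only when all that is done push the blower's lever fully over. Leave the other things on the bench where they are.

Things in the scene. Friction and masses are not known exactly. Their poses are not given: they have to be found in the camera images.
- bar1_mid (a point): aluminium squeegee bar, a square bar 190 x 26 x 26 mm, 0.2 kg (varies), with a thin dark line along one face; this point is its centre, half-way up; x runs along its length. Starts lying lengthwise in the wash tray. May be absent (None)
- bar2_mid (a point): aluminium squeegee bar, a square bar 190 x 26 x 26 mm, 0.2 kg (varies), with a thin dark line along one face; this point is its centre, half-way up; x runs along its length. Starts lying lengthwise in the wash tray. May be absent (None)
- bar3_mid (a point): aluminium squeegee bar, a square bar 190 x 26 x 26 mm, 0.2 kg (varies), with a thin dark line along one face; this point is its centre, half-way up; x runs along its length. Starts lying lengthwise in the wash tray. May be absent (None)
- tray: fixed steel wash tray, 214 (x) x 262 (y) mm outside, 204 x 252 inside, floor 6 mm thick; origin: centre of its underside, on the table; x runs along the bars from the lip end (-x) to the hooded end (+x), z up. Side and rear walls stand 38 mm above the inner floor. Bars lie side by side, about 76 mm apart
- tray_lip (a point): middle of the top edge of the tray's lip at its -x end; the lip is 5 mm thick and stands 16 mm above the inner floor, along the full width
- hood_edge (a point): middle of the lower front edge of the tray's flat hood, 38 mm above the inner floor (12 mm above a bar, so a bar lifted level cannot clear the lip; raise its lip end by about 0.12 rad). The hood is 4 mm thick, reaches 80 mm from here to the rear over the full width, and carries a pipe (top 34 mm above the hood). A bar's rear 68 mm lie under it
- board_top (a point): white grooved drying board, fixed, 230 (x) x 220 (y) x 20 mm; this point is the centre of its top face, x along its 230 mm length (the way the bars should lie), z up
- basket_handle (a point): middle of the handle bar of the loose steel rinse basket (about 0.25 kg), an open box 80 (x) x 130 (y) x 50 mm with a rigid handle over it; the round bar, 10 mm thick, runs along y between uprights at y = +-62 mm, its axis 125 mm above the basket's underside; z is the basket's up. Starts upright on the table
- hook_seat (a point): on the fixed drip stand: where the middle of a handle bar rests on its two upturned hooks, 229 mm above the table; handle along y, z up. The prongs, 10 mm thick, lie 38 mm to either side (y) and run along x; free ends 33 mm to -x (open side) and 19 mm higher; two posts 72 mm to +x, tops about 235 mm above the table. Nothing stands between the prongs
- lever (a joint): toggle lever of the blower: angle 0 (off) to 1.0 rad (fully on); stays where it is left (light friction)
- lever_tip (a point): centre of the 26 mm ball at the lever's tip, 80 mm from its pivot (pivot 22 mm above the table on a block 70 x 50 x 25 mm); it stands about 92 mm high at 0, 102 mm in mid-swing
- lever_base: fixed block under the lever, origin at the centre of its underside, straight below the pivot; the lever leans to this body's -x at 0 and swings to its +x
- jar: bystander: small ink jar, 75 mm tall
- bottle: bystander: bottle, 160 mm tall
- spatula: bystander: ink spatula, 200 mm long
- wrench: bystander: wrench, 160 mm long
- screwdriver: bystander: screwdriver, 180 mm long
Not all that is in view belongs to the job. Leave any green or turquoise look-alike of the part that bears basket_handle alone.

How it is judged:
On the way, in this order (a step that is already met when the one before it is completed fails the run):
1. every bar lies on the drying board and the basket hangs on the hooks (x of bar1_mid in the frame of board_top between -0.03 and 0.03 m and y of bar1_mid in the frame of board_top between -0.098 and 0.098 m and z of bar1_mid in the frame of board_top between 0.007 and 0.019 m and angle between the x axis of each of bar1_mid, bar2_mid, bar3_mid and the x axis of board_top, either way round below 0.25 rad and x of bar2_mid in the frame of board_top between -0.03 and 0.03 m and y of bar2_mid in the frame of board_top between -0.098 and 0.098 m and z of bar2_mid in the frame of board_top between 0.007 and 0.019 m and x of bar3_mid in the frame of board_top between -0.03 and 0.03 m and y of bar3_mid in the frame of board_top between -0.098 and 0.098 m and z of bar3_mid in the frame of board_top between 0.007 and 0.019 m and horizontal distance between bar1_mid and bar2_mid above 0.036 m and horizontal distance between each of bar1_mid, bar2_mid and bar3_mid above 0.036 m and distance between basket_handle and hook_seat below 0.03 m and angle between basket_handle's own z axis and vertical below 0.35 rad), for 0.3 s.
2. then the blower lever is pushed fully over (value of joint lever above 0.85 rad), for 0.2 s.
At the end, for the whole second after the job is handed in: Each bar lies flat on the board, centre within 30 mm of its middle lengthwise and 98 mm across, within 0.25 rad, bar centres 36 mm apart or more; the basket hangs, handle middle within 30 mm of the hook seat, upright within 0.35 rad; lever past 0.85 rad, thrown after all that (all of step 1 and value of joint lever above 0.85 rad); the robot touches nothing.
It fails at once if a bystander on the bench was moved more than 50 mm (distance of any of jar, bottle, spatula, wrench, screwdriver from where it was at the start of the episode above 0.05 m).
Of bar1, bar2, bar3 only 2 to 3 are there at a start; the rules pass over those that are not, and their reading is None.
At some moment in a run one of basket may be knocked a few centimetres aside while the robot is not near it.
Once in a run the grip may slacken for a moment while it holds something.
It also fails if it takes over 210 s, if anything falls off the work surface, if the arm or the gripper's body presses on something with over 40 N, if the wrist force passes 120 N, or if a joint passes its speed limit or range.

## Robot

A 7-joint arm with a two-finger parallel gripper is mounted at the origin on the work surface. World frame = base frame: x ahead of the robot, y to its left, z up, the work surface at z = 0. Lengths are in m, angles in rad, forces in N, time in s.
With the tool pointing down it reaches from about 0.4 to 0.9 m from the base axis. Payload 5.6 kg.
Tool frame: the origin (TCP) lies at the very end of the fingers, on their centre line; the grasp point (between the pads) lies 19 mm behind it; z points along the fingers, y is the line along which they close (so a half turn about z gives the same grasp; the last joint's range is limited). The gripper opens to 92 mm and grips with 3 to 60 N. Pads are 20 mm wide; open, the fingers measure 128 mm over their backs; the gripper's body (75 mm by 189 mm) begins 69 mm behind the grasp point.
Start: joints at [1.147, 0.468, -0.012, 1.603, 0.006, 1.071, -0.056], TCP at [0.242, -0.603, 0.215] pointing down, gripper open.
Joint ranges: [-2.53, 2.53], [-0.31, 2.02], [-1.57, 1.55], [0.28, 2.44], [-1.29, 4.43], [0.15, 1.84], [-2.92, 2.92]. Speed limits (rad/s): [2.57, 2.57, 3.14, 3.14, 3.14, 3.14, 3.14].

## Interface

Orientations are given as a unit quaternion [x, y, z, w].
In Python, from rig import bot gives the robot as it stands.
- The arm moves only by the tool play_rows, never from a script. Its argument "increments" is a list of rows, each a list of 4 numbers: the shift along the tool's x, y, z as a fraction of full scale, then the turn about the tool's z as a fraction of full scale. In form: [[tx, ty, tz, twist], ...]. A call has 1 to 5 rows; each row is the pose to reach, as a shift and turn from the pose commanded when the call began, along the tool's axes at that moment; what a row does not reach only later rows make up. Full scale, the value 1, is 0.3 m for a shift and pi/4 rad for a turn. A row lasts 1/8 s, in which the tool goes at most 62.5 mm and 10.7 degrees, less where a joint would pass 70% of its speed; a pose out of reach is approached as far as the arm can. A call with a number of a shift or a turn outside -1 to 1 is refused whole. A call with a gripper value outside its range is refused whole. "claw" is the gripper command: -1 is fully open, 1 is shut, values between are in proportion, set as the call begins (left out, the last holds). The fingers move at their own pace and stop on an object; the grip force is fixed at half the most. Time passes only in rows, so rows that repeat a pose let the fingers close. It gives the time, the measured TCP pose, the force, the opening and the grip force at its end, in the units of the state.
- bot.state(): the state, without advancing time (a new reading comes with each control period).
- bot.read_camera(name): name is "side" or "top" or "wrist"; returns the picture (384x512x3 uint8, blue, green, red); there is no depth.
- bot.camera_model(name): a dict with "mtx" (3x3 intrinsics, pixels), "position" and "attitude" of the camera in the world. Camera axes: x right, y up, looking along -z (the intrinsics and any distortion apply to the point x, -y, -z); pixel columns grow to the right and rows downward; lengths in m; the calibration is good to about 2 mm. A picture is of the moment at which its call begins: read the wrist's pose just before it. camera_model takes no time and is no camera call; for the wrist camera it gives the pose at the moment of the call.
- bot.finish_job(): hands the job in; it is judged then, once.
The state is a dict: "t": time; "q": joint angles; "qvel": joint speeds; "joint_torque": joint torques, N m; "eef_pos": TCP position; "eef_rot": TCP orientation; "ft_force": force on the tool from outside, world axes, zero at the start; "ft_torque": the same for the moment, N m; "grip_width": finger opening in m; "gripper_force": force on a finger pad.
Only numpy, scipy, OpenCV 4.12 (cv2) and the standard library are available. Lean on these libraries where they do the work, as an engineer would, in place of code of your own. Each camera call takes 0.05 s, during which the arm holds its last target. There are 200 camera calls.

## Working session

There is one attempt and no reset: what is moved stays moved. The work goes in short steps, Python scripts to look and compute and a tool call to move; the robot and the scene stay as the last step left them, time stands still between calls to the robot, and variables do not carry over. Pictures are saved under pics/ and viewed, at most 15 in all, crops included, and the job is handed in when it is done.

Besides the shell and the picture viewer there is one more tool, called after "Request:" as a command line: name --pt "numbers of a row" for each row, then --argument value for the rest. play_rows: Moves the arm, as the interface text tells. Shift numbers are shares of 0.3 m and turn numbers shares of pi/4 rad, none past 1 either way. Its arguments: {"type":"object","properties":{"increments":{"type":"array"},"claw":{"type":"number"}},"required":["increments"]}

```bash
ls; mkdir -p pics
python3 - <<'E'
from rig import bot
import cv2,numpy as np
s=bot.state();print({k:np.round(v,3).tolist() for k,v in s.items()})
for n in("side","top"):
    cv2.imwrite(f"pics/{n}0.png",cv2.resize(bot.read_camera(n),(800,600),interpolation=cv2.INTER_CUBIC));m=bot.camera_model(n);print(n,m)
print(bot.camera_model("wrist"))
E
```

```text
pics
{'t': 0.0, 'q': [1.147, 0.468, -0.012, 1.604, 0.006, 1.071, -0.056], 'qvel': [-0.001, -0.001, 0.002, -0.001, 0.002, -0.001, -0.0], 'joint_torque': [-0.001, -52.057, -0.012, -24.375, -0.057, 0.017, 0.0], 'eef_pos': [0.241, -0.603, 0.214], 'eef_rot': [0.982, 0.189, -0.0, -0.001], 'ft_force': [-0.288, 0.368, 1.205], 'ft_torque': [0.014, 0.037, -0.022], 'gripper_force': 0.0, 'grip_width': 0.092}
side {'mtx': array([[463.30247291,   0.        , 254.43275786],
       [  0.        , 463.30247291, 188.37729034],
       [  0.        ,   0.        ,   1.        ]]), 'position': array([-0.14532941,  0.98081684,  1.05963955]), 'attitude': array([-0.11888088,  0.42754625,  0.86575478, -0.23138757])}
top {'mtx': array([[432.04048128,   0.        , 258.31483911],
       [  0.        , 432.04048128, 191.71144214],
       [  0.        ,   0.        ,   1.        ]]), 'position': array([ 0.35973915, -0.04546052,  1.42346583]), 'attitude': array([ 0.03506452, -0.0343226 , -0.69843785,  0.7139867 ])}
{'mtx': array([[327.4822799 ,   0.        , 251.85306034],
       [  0.        , 327.4822799 , 190.55336344],
       [  0.        ,   0.        ,   1.        ]]), 'position': array([ 0.31109014, -0.57467728,  0.38391988]), 'attitude': array([-0.11084163,  0.0758756 , -0.55534139,  0.82070273])}
```

View pics/top0.png

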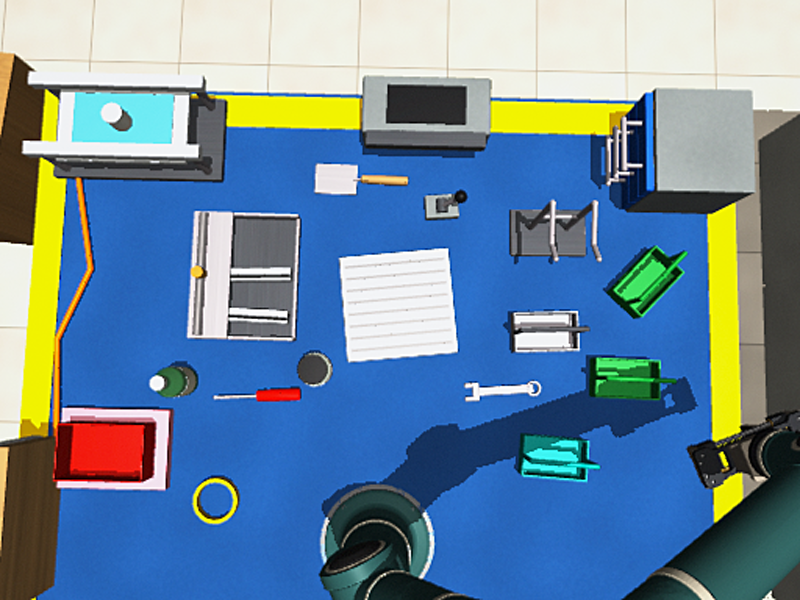

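View pics/side0.png

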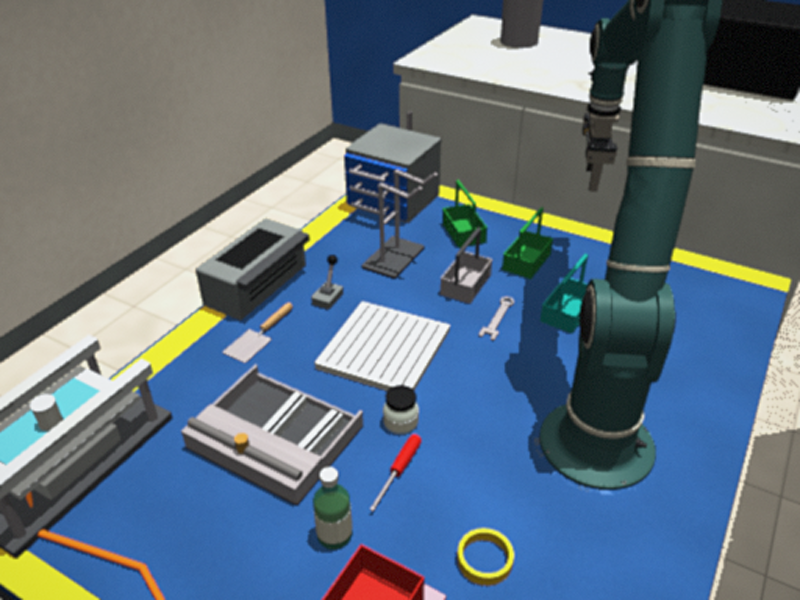

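The top view shows the tray at (245,275), with its hood on the left and two bars at (260,273) and (258,316). The board is at (400,305), and the lever ball at (461,197) leans to the right. The drip stand is at (555,232). Five things could be the basket:
- steel/white at (545,332)
- green at (650,282)
- dark green at (625,378)
- turquoise at (557,457)

Only the steel one fits; the rest are coloured look-alikes. I'll confirm it and measure in enlarged crops.

```bash
cat > h.py <<'E'
from rig import bot
import cv2,numpy as np
from scipy.spatial.transform import Rotation as R
def ray(m,uv):
    K=m["mtx"];d=np.array([(uv[0]-K[0,2])/K[0,0],-(uv[1]-K[1,2])/K[1,1],-1.])
    return np.array(m["position"]),R.from_quat(m["attitude"]).apply(d)
def atz(m,uv,z):
    p,d=ray(m,uv);return p+d*(z-p[2])/d[2]
def tri(obs):
    A=[];b=[]
    for m,uv in obs:
        p,d=ray(m,uv);d=d/np.linalg.norm(d);P=np.eye(3)-np.outer(d,d);A.append(P);b.append(P@p)
    x=np.linalg.lstsq(np.vstack(A),np.hstack(b),rcond=None)[0]
    return x,np.linalg.norm(np.vstack(A)@x-np.hstack(b))
def proj(m,X):
    c=R.from_quat(m["attitude"]).inv().apply(np.array(X)-m["position"]);K=m["mtx"]
    return K[0,0]*c[0]/-c[2]+K[0,2],K[1,1]*-c[1]/-c[2]+K[1,2]
def crop(img,u0,v0,w,h,name,s):
    cv2.imwrite("pics/"+name,cv2.resize(img[v0:v0+h,u0:u0+w],None,fx=s,fy=s,interpolation=cv2.INTER_CUBIC))
def tool(goal):  # goal world xyz -> shift fractions in tool axes
    s=bot.state();r=R.from_quat(s["eef_rot"]);return np.round(r.inv().apply(np.array(goal)-s["eef_pos"])/.3,3)
E
python3 - <<'E'
from h import *
t=bot.read_camera("top");s=bot.read_camera("side")
a=cv2.resize(t[115:235,110:310],None,fx=4,fy=4,interpolation=cv2.INTER_CUBIC)
crop(t,110,115,200,120,"t1.png",4)
crop(t,260,110,180,135,"t2.png",4.4)
crop(s,110,225,150,100,"s1.png",5)
crop(s,190,100,150,110,"s2.png",5)
E
```

```text
(no output)
```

View pics/t1.png

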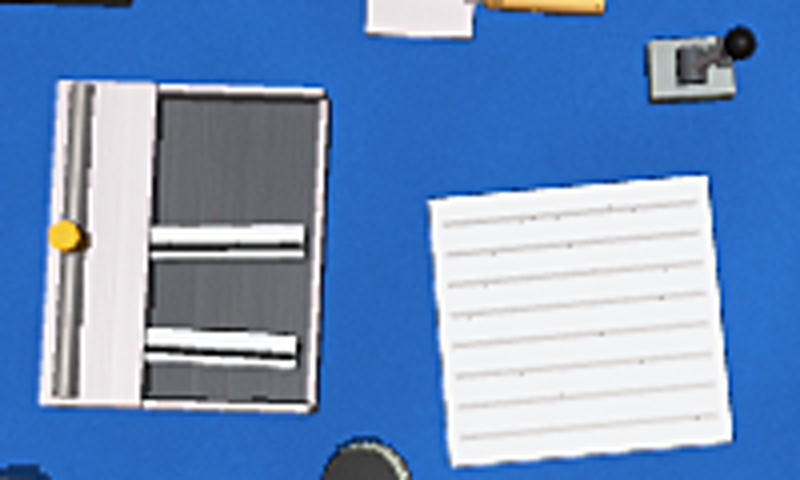

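View pics/t2.png

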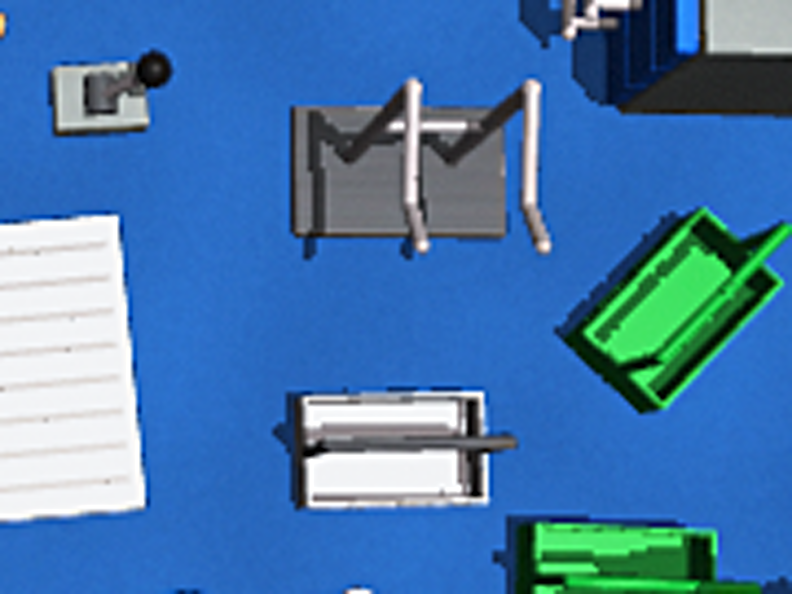

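View pics/s1.png

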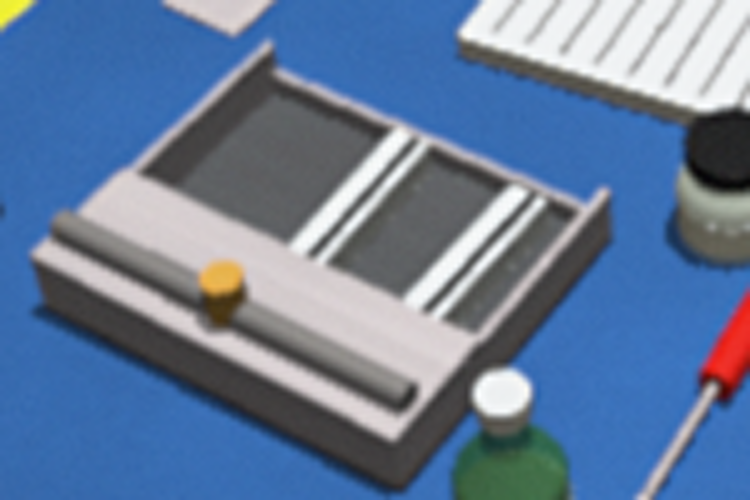

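View pics/s2.png

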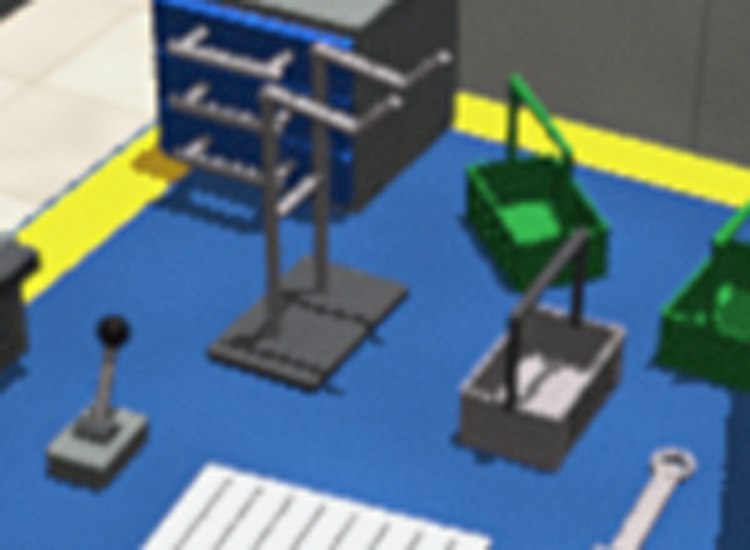

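Views confirm: the basket is the bare steel one at t2 (400,445), with its handle from (308,447) to (515,442). The stand's posts are on the far side and its hooks open toward the robot. There are two bars, and the third slot is empty. I'll triangulate next.

```bash
cat > m1.py <<'E'
from h import *
T=bot.camera_model("top");S=bot.camera_model("side")
t1=lambda u,v:(110+(u+.5)/4-.5,115+(v+.5)/4-.5)
t2=lambda u,v:(260+(u+.5)/4.4-.5,110+(v+.5)/4.4-.5)
s1=lambda u,v:(110+(u+.5)/5-.5,225+(v+.5)/5-.5)
s2=lambda u,v:(190+(u+.5)/5-.5,100+(v+.5)/5-.5)
for n,a,b in [("A1",t1(304,225),s1(400,124)),("A2",t1(304,256),s1(432,142)),("Ah1",t1(151,228),s1(292,243)),("Ah2",t1(151,258),s1(325,262)),
 ("B1",t1(297,336),s1(518,182)),("B2",t1(295,368),s1(548,200)),("Bh1",t1(147,328),s1(405,298)),("Bh2",t1(146,361),s1(438,318)),
 ("trayFR",t1(328,92),s1(268,42)),("trayNR",t1(313,410),s1(605,192)),("hoodF",t1(157,82),s1(135,170)),("hoodN",t1(143,405),s1(478,345)),
 ("bdFL",t1(429,200),s1(750+1e9,0)),
 ("p1",t2(412,85),s2(272,93)),("b1",t2(411,205),s2(352,127)),("e1",t2(422,247),s2(396,101)),
 ("p2",t2(531,85),s2(320,48)),("b2",t2(529,207),s2(402,82)),("e2",t2(543,247),s2(447,57)),
 ("hL",t2(308,447),s2(515,324)),("hR",t2(515,442),s2(583,235)),("ball",t2(153,69),s2(113,331))]:
    if n=="bdFL":
        for c in [(429,200),(708,176),(733,440),(452,467)]: print("board",np.round(atz(T,t1(*c),.02),3))
        continue
    x,r=tri([(T,a),(S,b)]);print(n,np.round(x,3),round(r,4))
for c in [(304,225),(304,256),(151,228),(151,258),(297,336),(295,368),(147,328),(146,361)]: print("bar z.032",np.round(atz(T,t1(*c),.032),3))
E
python3 m1.py
```

```text
A1 [0.557 0.194 0.035] 0.0029
A2 [0.533 0.194 0.031] 0.0023
Ah1 [0.549 0.313 0.046] 0.0063
Ah2 [0.525 0.313 0.043] 0.0061
B1 [0.467 0.196 0.032] 0.003
B2 [0.443 0.198 0.031] 0.0009
Bh1 [0.468 0.313 0.044] 0.0067
Bh2 [0.443 0.314 0.042] 0.0048
trayFR [0.669 0.179 0.041] 0.0017
trayNR [0.41  0.182 0.039] 0.0012
hoodF [0.668 0.314 0.046] 0.0062
hoodN [0.41  0.317 0.04 ] 0.0007
board [0.584 0.096 0.02 ]
board [ 0.609 -0.133  0.02 ]
board [ 0.393 -0.157  0.02 ]
board [0.366 0.07  0.02 ]
p1 [ 0.658 -0.308  0.229] 0.0038
b1 [ 0.586 -0.307  0.221] 0.0018
e1 [ 0.552 -0.308  0.251] 0.0007
p2 [ 0.66  -0.383  0.231] 0.0027
b2 [ 0.586 -0.382  0.222] 0.0015
e2 [ 0.553 -0.384  0.251] 0.0026
hL [ 0.43  -0.259  0.128] 0.0045
hR [ 0.44  -0.401  0.122] 0.0004
ball [ 0.702 -0.152  0.095] 0.001
bar z.032 [0.56  0.195 0.032]
bar z.032 [0.534 0.194 0.032]
bar z.032 [0.554 0.32  0.032]
bar z.032 [0.53  0.318 0.032]
bar z.032 [0.469 0.197 0.032]
bar z.032 [0.443 0.198 0.032]
bar z.032 [0.473 0.319 0.032]
bar z.032 [0.446 0.318 0.032]
```

Request:
play_rows --pt "0.13 -0.15 0 0" --pt "0.3 -0.33 0 0" --pt "0.45 -0.5 0 0" --pt "0.6 -0.66 0 0" --pt "0.66 -0.73 0 0" --claw -0.3

```text
t: 0.82
eef_pos: [0.3447, -0.324, 0.2147]
eef_rot: [0.982, 0.19, 0.0, 0.0]
ft_force: [-0.4, -0.8, 0.5]
grip_width: 0.0595
gripper_force: 0.0
```

Request:
play_rows --pt "0.13 -0.15 0 -0.23" --pt "0.27 -0.3 0 -0.46" --pt "0.4 -0.45 0 -0.69" --pt "0.54 -0.6 0 -0.9" --pt "0.65 -0.73 0 -1"

```text
t: 1.45
eef_pos: [0.4442, -0.0485, 0.2149]
eef_rot: [0.834, 0.552, 0.0, 0.0]
ft_force: [0.5, 0.2, -0.3]
grip_width: 0.0598
gripper_force: 0.0
```

```bash
cat >> h.py <<'E'
def plan(goal,yx=None):
    s=bot.state();r=R.from_quat(s["eef_rot"]).as_matrix();yaw=np.degrees(np.arctan2(r[1,0],r[0,0]))
    print("t",round(s["t"],2),"pos",np.round(s["eef_pos"],4),"xyaw",round(yaw,2),"w",round(s["grip_width"],4),"gf",round(s["gripper_force"],1),"F",np.round(s["ft_force"],1),"q7",round(s["q"][6],2))
    print("shift",tool(goal),"twist",None if yx is None else round((yaw-yx)/45,3))
E
python3 -c "
from h import *
plan([.5458,.225,.15],92.3)"
```

```text
t 1.45 pos [ 0.4442 -0.0485  0.2149] xyaw 67.06 w 0.0598 gf 0.0 F [ 0.5  0.2 -0.3] q7 -0.45
shift [ 0.972 -0.044  0.216] twist -0.561
```

Request:
play_rows --pt "0.2 -0.01 0.04 -0.2" --pt "0.4 -0.02 0.08 -0.4" --pt "0.6 -0.03 0.13 -0.56" --pt "0.8 -0.04 0.18 -0.56" --pt "0.972 -0.044 0.216 -0.56"

```text
t: 2.08
eef_pos: [0.5466, 0.2245, 0.1488]
eef_rot: [0.694, 0.72, -0.0, -0.0]
ft_force: [0.4, -0.4, 0.7]
grip_width: 0.0597
gripper_force: 0.0
```

Request:
play_rows --pt "0 0 0 0" --pt "0 0 0 0"

```text
t: 2.33
eef_pos: [0.546, 0.2217, 0.1493]
eef_rot: [0.695, 0.719, -0.001, 0.0]
ft_force: [-0.2, -1.1, -0.8]
grip_width: 0.0601
gripper_force: 0.0
```

```bash
python3 -c "
from h import *
m=bot.camera_model('wrist');im=bot.read_camera('wrist')
print(m['position'],m['attitude']);crop(im,0,0,512,384,'w1.png',1.5)
plan([.5458,.225,.011],92.3)
for p in [(.547,.195,.032),(.456,.198,.032)]: print(proj(m,p))"
```

```text
[0.5434868  0.29753582 0.31942853] [-0.13494542 -0.00206648  0.01747154  0.99069683]
t 2.38 pos [0.5462 0.2209 0.1497] xyaw 91.94 w 0.0599 gf 0.0 F [-0.6  0.   0. ] q7 -0.69
shift [ 0.014 -0.001  0.462] twist -0.008
(np.float64(251.94205060301314), np.float64(214.20574613087106))
(np.float64(153.6978143173921), np.float64(207.85435094290764))
```

View pics/w1.png

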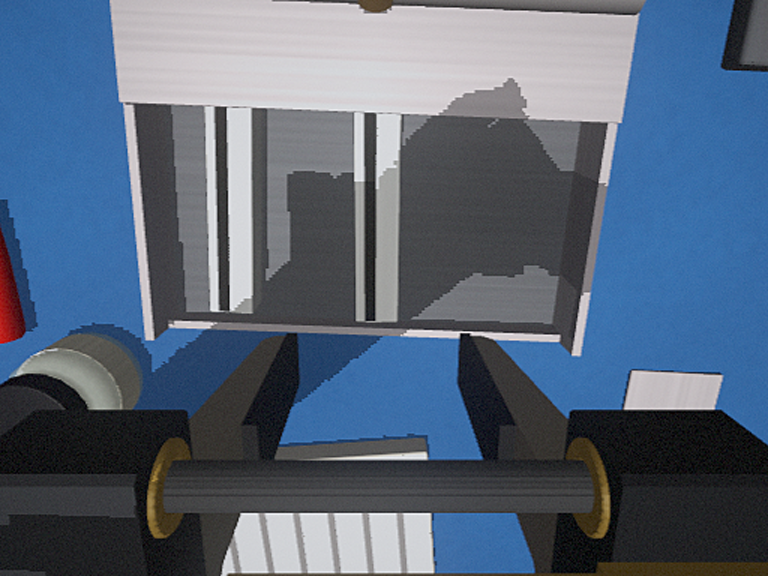

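The wrist view confirms bar 1's lip end at (376,320), against (378,321) predicted. The third slot, on the right, is empty. I'll lower and grip.

Request:
play_rows --pt "0.014 0 0.12 0" --pt "0.014 0 0.25 0" --pt "0.014 0 0.36 0" --pt "0.014 0 0.43 0" --pt "0.014 0 0.46 0"

```text
t: 3.0
eef_pos: [0.5462, 0.2255, 0.0113]
eef_rot: [0.695, 0.719, -0.0, 0.0]
ft_force: [-0.1, -0.2, -0.5]
grip_width: 0.0602
gripper_force: 0.0
```

Request:
play_rows --pt "0 0 0 0" --pt "0 0 0 0" --pt "0 0 0 0" --pt "0 0 0 0" --pt "0 0 0 0" --claw 1

```text
t: 3.62
eef_pos: [0.5464, 0.2268, 0.0125]
eef_rot: [0.694, 0.72, 0.0, 0.0]
ft_force: [-1.1, -0.4, 6.1]
grip_width: 0.026
gripper_force: 30.0
```

Request:
play_rows --pt "0 0 -0.02 0" --pt "0 0 -0.04 0" --pt "0 0 -0.06 0" --pt "0 0 -0.08 0" --pt "0 0 -0.085 0"

```text
t: 4.25
eef_pos: [0.5459, 0.2264, 0.0374]
eef_rot: [0.695, 0.719, -0.0, 0.0]
ft_force: [-0.1, -0.4, -4.1]
grip_width: 0.0259
gripper_force: 30.0
```

Request:
play_rows --pt "0 0 0 0" --pt "0 0 0 0"

```text
t: 4.5
eef_pos: [0.5462, 0.2265, 0.0372]
eef_rot: [0.695, 0.719, -0.0, 0.0]
ft_force: [0.1, -0.5, -3.6]
grip_width: 0.026
gripper_force: 30.0
```

```bash
python3 -c "
from h import *
crop(bot.read_camera('side'),110,200,150,120,'s3.png',5)
plan([.545,.1,.04])"
```

```text
t 4.55 pos [0.5462 0.2266 0.0372] xyaw 92.01 w 0.0257 gf 30.0 F [ 0.1  0.7 -2.8] q7 -0.78
shift [-0.422 -0.019 -0.009] twist None
```

View pics/s3.png

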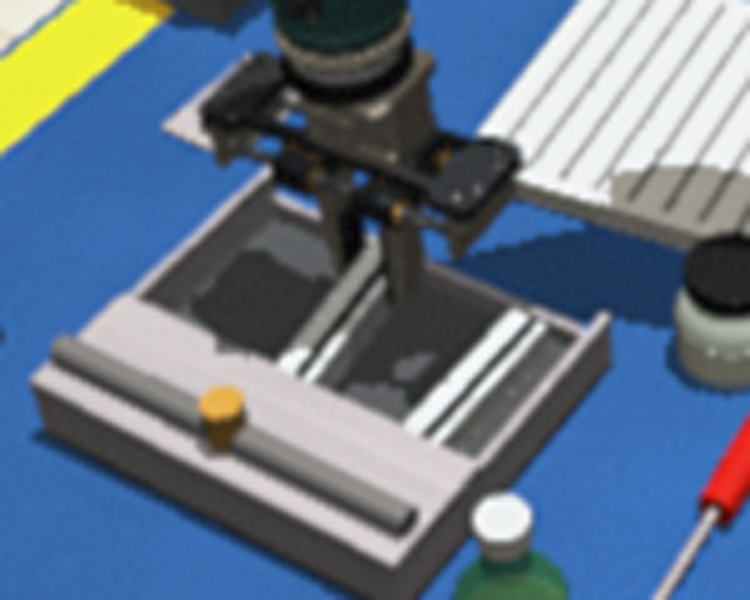

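Bar 1's lip end is clear above the lip (finger at (400,270)) while its tail is still under the hood. I'll draw it out 85 mm, then lift.

Request:
play_rows --pt "-0.05 0 0 0" --pt "-0.11 0 0 0" --pt "-0.17 0 0 0" --pt "-0.23 0 0 0" --pt "-0.285 0 0 0"

```text
t: 5.18
eef_pos: [0.5493, 0.1395, 0.0373]
eef_rot: [0.695, 0.719, -0.0, 0.0]
ft_force: [-0.1, -0.2, -2.3]
grip_width: 0.0257
gripper_force: 30.0
```

Request:
play_rows --pt "0 0 -0.04 0" --pt "0 0 -0.1 0" --pt "0 0 -0.18 0" --pt "0 0 -0.25 0" --pt "0 0 -0.25 0"

```text
t: 5.8
eef_pos: [0.5506, 0.1429, 0.1151]
eef_rot: [0.694, 0.72, 0.002, 0.001]
ft_force: [-0.6, -0.4, -2.4]
grip_width: 0.0254
gripper_force: 30.0
```

Run:
```python
from h import *
u=np.array([-.113,.994]) # board axis toward +y
c=np.array([.488,-.031]); w=np.array([.994,.113])
print("yaw",np.degrees(np.arctan2(u[1],u[0])))
# grip is ~63 mm toward -y of bar centre
for off in(.045,-.045):
    print(c+w*off-u*.063)
g=c+w*.045-u*.063
plan([g[0],g[1],.11],96.5)
```

```text
yaw 96.48566035141394
[ 0.539849 -0.088537]
[ 0.450389 -0.098707]
t 5.8 pos [0.5506 0.1429 0.1151] xyaw 92.1 w 0.0254 gf 30.0 F [-0.6 -0.4 -2.4] q7 -0.59
shift [-0.77  -0.064  0.016] twist -0.098
```

Request:
play_rows --pt "-0.15 -0.01 0 -0.03" --pt "-0.3 -0.025 0 -0.06" --pt "-0.46 -0.04 0 -0.1" --pt "-0.62 -0.05 0 -0.1" --pt "-0.77 -0.064 0 -0.1"

```text
t: 6.42
eef_pos: [0.5378, -0.0914, 0.112]
eef_rot: [0.666, 0.746, 0.0, -0.0]
ft_force: [1.2, -0.0, -3.1]
grip_width: 0.0258
gripper_force: 30.0
```

Request:
play_rows --pt "0 0 0 0" --pt "0 0 0 0" --pt "0 0 0 0"

```text
t: 6.8
eef_pos: [0.5383, -0.0883, 0.1123]
eef_rot: [0.665, 0.747, 0.0, -0.0]
ft_force: [-0.2, 0.7, -1.4]
grip_width: 0.026
gripper_force: 3.0
```

Run:
```python
from h import *
plan([.5398,-.0885,.028],96.5)
a=bot.read_camera('side');b=bot.read_camera('top')
def z(i,u,v,w,h,s):return cv2.resize(i[v:v+h,u:u+w],None,fx=s,fy=s,interpolation=cv2.INTER_CUBIC)
cv2.imwrite('pics/p4.png',np.hstack([z(a,160,110,130,150,3),z(b,190,120,130,150,3)]))
```

```text
t 6.8 pos [ 0.5383 -0.0883  0.1123] xyaw 96.68 w 0.026 gf 3.0 F [-0.2  0.7 -1.4] q7 -0.09
shift [-0.002  0.005  0.281] twist 0.004
```

View pics/p4.png

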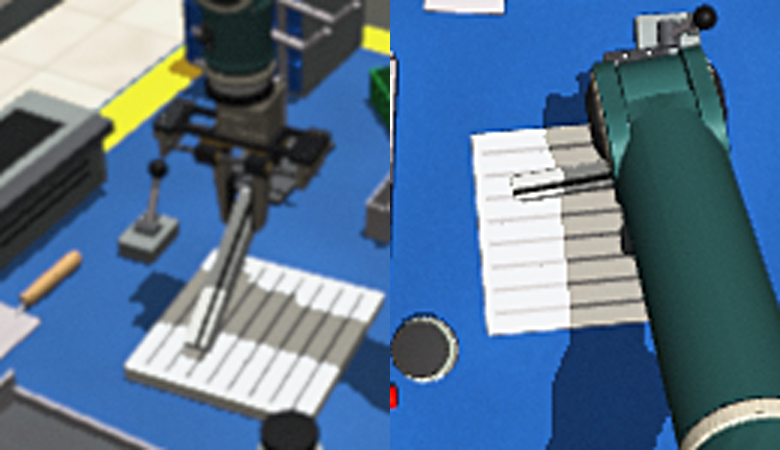

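The grip force is down to 3 N (a slack moment), and the bar droops with its tail at side (195,350), nearly on the board. It is over the right spot, so I'll lower it now.

Request:
play_rows --pt "0 0 0.06 0" --pt "0 0 0.12 0" --pt "0 0 0.18 0" --pt "0 0 0.24 0" --pt "0 0 0.278 0"

```text
t: 7.52
eef_pos: [0.5372, -0.0901, 0.0277]
eef_rot: [0.666, 0.746, -0.001, -0.001]
ft_force: [-11.8, -1.0, 43.9]
grip_width: 0.0254
gripper_force: 30.0
```

Request:
play_rows --pt "0 0 0 0" --pt "0 0 0 0"

```text
t: 7.78
eef_pos: [0.5376, -0.0897, 0.0282]
eef_rot: [0.665, 0.746, -0.0, -0.001]
ft_force: [1.1, -0.1, -2.3]
grip_width: 0.0256
gripper_force: 30.0
```

Request:
play_rows --pt "0 0 0 0" --pt "0 0 0 0" --pt "0 0 -0.1 0" --pt "0 0 -0.25 0" --pt "0 0 -0.45 0" --claw -0.3

```text
t: 8.4
eef_pos: [0.5372, -0.0902, 0.1645]
eef_rot: [0.666, 0.746, -0.0, -0.001]
ft_force: [1.5, -0.4, 1.0]
grip_width: 0.0598
gripper_force: 0.0
```

Run:
```python
from h import *
# bar2: lip end (.456,.198), slope +.03 -> yaw of tool x
d=np.array([.4595-.456,.3185-.198]);d/=np.linalg.norm(d)
g=np.array([.456,.198])+d*.032
print(d,g,np.degrees(np.arctan2(d[1],d[0])))
plan([g[0],g[1],.15],88.3)
```

```text
[0.0290334  0.99957844] [0.45692907 0.22998651] 88.33627499570841
t 8.4 pos [ 0.5372 -0.0902  0.1645] xyaw 96.52 w 0.0598 gf 0.0 F [ 1.5 -0.4  1. ] q7 -0.04
shift [ 1.091 -0.145  0.05 ] twist 0.183
```

Request:
play_rows --pt "0.2 -0.03 0 0.05" --pt "0.4 -0.06 0 0.1" --pt "0.6 -0.09 0 0.18" --pt "0.8 -0.12 0.02 0.18" --pt "1 -0.14 0.03 0.18"

```text
t: 9.02
eef_pos: [0.4617, 0.2045, 0.1551]
eef_rot: [0.717, 0.697, 0.0, 0.0]
ft_force: [1.6, -0.4, 0.8]
grip_width: 0.0595
gripper_force: 0.0
```

Request:
play_rows --pt "0.09 0 0.02 0" --pt "0.09 0 0.02 0" --pt "0.09 0 0.02 0"

```text
t: 9.4
eef_pos: [0.4633, 0.2287, 0.1488]
eef_rot: [0.717, 0.697, -0.0, 0.0]
ft_force: [-0.9, -0.9, -1.4]
grip_width: 0.0594
gripper_force: 0.0
```

Run:
```python
from h import *
a=bot.read_camera('top')
m=bot.camera_model('wrist');b=bot.read_camera('wrist')
print("pred end",proj(m,(.456,.198,.032)))
plan([.457,.23,.0125],88.3)
def z(i,u,v,w,h,s):return cv2.resize(i[v:v+h,u:u+w],None,fx=s,fy=s,interpolation=cv2.INTER_CUBIC)
cv2.imwrite('pics/p5.png',np.hstack([z(a,200,140,120,120,3.3),z(b,120,80,250,250,1.584)]))
```

```text
pred end (np.float64(244.6401085354161), np.float64(218.25773004302397))
t 9.5 pos [0.4636 0.2283 0.1489] xyaw 88.27 w 0.0597 gf 0.0 F [ 0.3  0.1 -0. ] q7 -0.85
shift [ 0.006 -0.022  0.455] twist -0.001
```

View pics/p5.png

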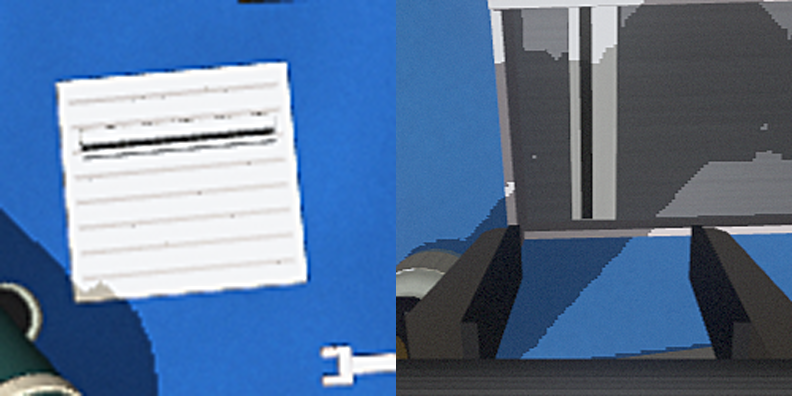

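Bar 1 lies flat, centred and along the grooves, (80..275, 140). Bar 2's end at (594,218), i.e. wrist pixel (245,218), matches the prediction. I'll grip bar 2.

Request:
play_rows --pt "0.006 -0.022 0.12 0" --pt "0.006 -0.022 0.25 0" --pt "0.006 -0.022 0.36 0" --pt "0.006 -0.022 0.43 0" --pt "0.006 -0.022 0.455 0"

```text
t: 10.12
eef_pos: [0.4577, 0.2306, 0.0119]
eef_rot: [0.718, 0.696, 0.0, 0.0]
ft_force: [3.2, -0.4, 2.2]
grip_width: 0.0597
gripper_force: 1.3
```

Request:
play_rows --pt "0 0 0 0" --pt "0 0 0 0" --pt "0 0 0 0" --pt "0 0 0 0" --pt "0 0 0 0" --claw 1

```text
t: 10.75
eef_pos: [0.4567, 0.232, 0.0129]
eef_rot: [0.717, 0.697, 0.0, 0.0]
ft_force: [-1.2, -0.3, 4.4]
grip_width: 0.0259
gripper_force: 30.0
```

Request:
play_rows --pt "0 0 -0.02 0" --pt "0 0 -0.04 0" --pt "0 0 -0.06 0" --pt "0 0 -0.08 0" --pt "0 0 -0.085 0"

```text
t: 11.38
eef_pos: [0.4564, 0.2318, 0.0381]
eef_rot: [0.717, 0.697, -0.0, 0.0]
ft_force: [-0.1, 0.5, -4.5]
grip_width: 0.0257
gripper_force: 30.0
```

Request:
play_rows --pt "0 0 0 0" --pt "0 0 0 0"

```text
t: 11.62
eef_pos: [0.4565, 0.2319, 0.0378]
eef_rot: [0.717, 0.697, -0.0, -0.0]
ft_force: [-1.1, -0.6, -2.5]
grip_width: 0.0257
gripper_force: 30.0
```

Request:
play_rows --pt "-0.05 0 0 0" --pt "-0.11 0 0 0" --pt "-0.17 0 0 0" --pt "-0.23 0 0 0" --pt "-0.285 0 0 0"

```text
t: 12.25
eef_pos: [0.4542, 0.1448, 0.0379]
eef_rot: [0.717, 0.697, -0.0, 0.0]
ft_force: [0.2, -0.4, -2.0]
grip_width: 0.0258
gripper_force: 30.0
```

Request:
play_rows --pt "0 0 -0.04 0" --pt "0 0 -0.1 0" --pt "0 0 -0.18 0" --pt "0 0 -0.25 0" --pt "0 0 -0.25 0"

```text
t: 12.88
eef_pos: [0.4557, 0.1479, 0.1152]
eef_rot: [0.716, 0.698, 0.002, 0.001]
ft_force: [0.9, -0.1, -1.7]
grip_width: 0.0256
gripper_force: 30.0
```

Run:
```python
from h import *
plan([.4504,-.0977,.112],96.5)
```

```text
t 12.88 pos [0.4557 0.1479 0.1152] xyaw 88.48 w 0.0256 gf 30.0 F [ 0.9 -0.1 -1.7] q7 -0.74
shift [-0.819  0.004  0.01 ] twist -0.178
```

Request:
play_rows --pt "-0.16 0 0 -0.05" --pt "-0.32 0 0 -0.1" --pt "-0.5 0 0 -0.18" --pt "-0.66 0 0 -0.18" --pt "-0.819 0.004 0 -0.178"

```text
t: 13.5
eef_pos: [0.4483, -0.1003, 0.1127]
eef_rot: [0.666, 0.746, 0.0, -0.0]
ft_force: [1.2, 0.2, -1.0]
grip_width: 0.0259
gripper_force: 30.0
```

Request:
play_rows --pt "0 0 0.03 0" --pt "0 0 0.09 0" --pt "0 0 0.15 0" --pt "0 0 0.21 0" --pt "0 0 0.25 0"

```text
t: 14.12
eef_pos: [0.4485, -0.0986, 0.0365]
eef_rot: [0.666, 0.746, -0.0, -0.0]
ft_force: [-0.2, -1.3, 0.7]
grip_width: 0.0257
gripper_force: 30.0
```

Request:
play_rows --pt "0 0 0.01 0" --pt "0 0 0.02 0" --pt "0 0 0.03 0" --pt "0 0 0.035 0"

```text
t: 14.62
eef_pos: [0.4487, -0.0994, 0.0275]
eef_rot: [0.666, 0.746, 0.0, 0.0]
ft_force: [-0.2, -2.0, 1.1]
grip_width: 0.0258
gripper_force: 30.0
```

Run:
```python
from h import *
plan([.4504,-.0977,.028],96.5)
```

```text
t 14.62 pos [ 0.4487 -0.0994  0.0275] xyaw 96.41 w 0.0258 gf 30.0 F [-0.2 -2.   1.1] q7 -0.19
shift [ 0.005  0.006 -0.002] twist -0.002
```

Request:
play_rows --pt "0 0 0 0" --pt "0 0 0 0" --pt "0 0 -0.15 0" --pt "0 0 -0.35 0" --pt "0 0 -0.55 0" --claw -0.3

```text
t: 15.25
eef_pos: [0.4483, -0.0988, 0.194]
eef_rot: [0.666, 0.746, 0.0, -0.0]
ft_force: [0.8, -1.3, 0.1]
grip_width: 0.06
gripper_force: 0.0
```

Request:
play_rows --pt "0 0 -0.15 0" --pt "0.1 0 -0.3 0" --pt "0.3 0 -0.3 0" --pt "0.5 0 -0.3 0" --pt "0.6 0 -0.3 0"

```text
t: 15.88
eef_pos: [0.4276, 0.0829, 0.2828]
eef_rot: [0.665, 0.747, 0.0, 0.001]
ft_force: [0.3, 0.5, 0.0]
grip_width: 0.0596
gripper_force: 0.0
```

Run:
```python
from h import *
a=bot.read_camera('top');b=bot.read_camera('side')
plan([.435,-.33,.2])
def z(i,u,v,w,h,s):return cv2.resize(i[v:v+h,u:u+w],None,fx=s,fy=s,interpolation=cv2.INTER_CUBIC)
cv2.imwrite('pics/p6.png',np.hstack([z(a,210,120,200,150,2.5),z(b,190,110,120,150,2.5)]))
```

```text
t 15.97 pos [0.4276 0.0833 0.2828] xyaw 96.81 w 0.0598 gf 0.0 F [ 0.3 -0.1 -0.1] q7 -0.23
shift [-1.371 -0.139  0.275] twist None
```

View pics/p6.png

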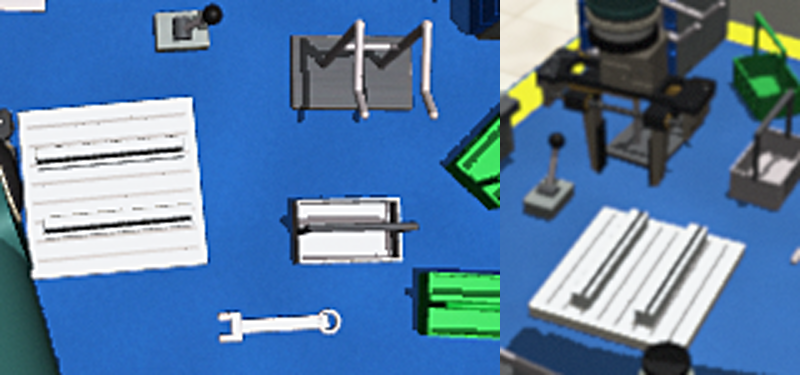

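Both bars lie parallel on the board, at top-crop (110,155) and (118,222). The steel basket has not moved, its handle running (293,227)–(416,227). I'll go above it and measure with the wrist camera from two places.

Request:
play_rows --pt "-0.15 -0.01 0 0.05" --pt "-0.35 -0.03 0 0.1" --pt "-0.55 -0.05 0 0.14" --pt "-0.75 -0.07 0 0.14" --pt "-0.85 -0.09 0 0.14" --claw -0.3

```text
t: 16.6
eef_pos: [0.4289, -0.1814, 0.282]
eef_rot: [0.708, 0.706, -0.0, -0.0]
ft_force: [0.6, 0.3, -1.0]
grip_width: 0.0598
gripper_force: 0.0
```

Run:
```python
from h import *
plan([.435,-.33,.24],90)
```

```text
t 16.6 pos [ 0.4289 -0.1814  0.282 ] xyaw 89.79 w 0.0598 gf 0.0 F [ 0.6  0.3 -1. ] q7 0.24
shift [-0.495  0.022  0.14 ] twist -0.005
```

Run:
```python
from h import *
import json
m=bot.camera_model('wrist');a=bot.read_camera('wrist');cv2.imwrite('pics/wa.png',a)
json.dump({k:np.array(v).tolist() for k,v in m.items()},open('wa.json','w'))
for p in [(.43,-.26,.125),(.44,-.4,.125),(.43,-.26,.05)]:print(proj(m,p))
```

```text
(np.float64(253.05602282299242), np.float64(246.99527242924526))
(np.float64(261.6785216973291), np.float64(353.7969574346957))
(np.float64(252.86359240777318), np.float64(222.19479711484817))
```

Request:
play_rows --pt "-0.15 0.02 -0.05 0" --pt "-0.27 0.02 -0.1 0" --pt "-0.27 0.02 -0.1 0" --pt "-0.27 0.02 -0.1 0" --pt "-0.27 0.02 -0.1 0"

```text
t: 17.27
eef_pos: [0.4361, -0.2566, 0.312]
eef_rot: [0.706, 0.708, -0.0, -0.0]
ft_force: [1.1, 0.3, -0.2]
grip_width: 0.0595
gripper_force: 0.0
```

Run:
```python
from h import *
import json
m=bot.camera_model('wrist');b=bot.read_camera('wrist')
json.dump({k:np.array(v).tolist() for k,v in m.items()},open('wb.json','w'))
for p in [(.43,-.26,.125),(.44,-.4,.125),(.43,-.26,.05)]:print(proj(m,p))
a=cv2.imread('pics/wa.png')
def z(i,u,v,w,h,s):return cv2.resize(i[v:v+h,u:u+w],None,fx=s,fy=s,interpolation=cv2.INTER_CUBIC)
cv2.imwrite('pics/p7.png',np.hstack([z(a,160,184,200,200,2),z(b,160,184,200,200,2)]))
```

```text
(np.float64(246.36183984041435), np.float64(173.6176259987811))
(np.float64(254.56719897702564), np.float64(284.9719187902753))
(np.float64(247.28692529798363), np.float64(161.47972452300485))
```

View pics/p7.png

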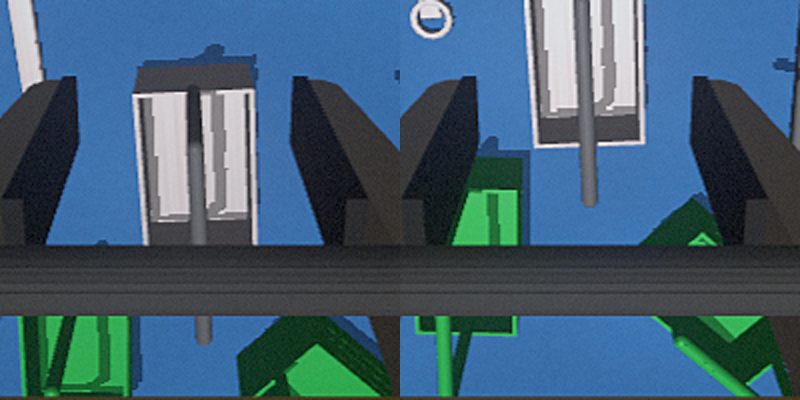

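Run:
```python
from h import *
import json
A=json.load(open('wa.json'));B=json.load(open('wb.json'))
f=tri([(A,(262,355)),(B,(255,284.5))]);print(f)
print("far z.125",atz(A,(262,355),.125),atz(B,(255,284.5),.125),"near",atz(A,(257.5,256.5),.125))
print("mid line a",atz(A,(258,290),.125), "b",atz(B,(160+183/2,184),.125))
plan([.436,-.33,.2],88)
```

```text
Traceback (most recent call last):
  File "h.py", line 12, in tri
    p,d=ray(m,uv);d=d/np.linalg.norm(d);P=np.eye(3)-np.outer(d,d);A.append(P);b.append(P@p)
        ~~~^^^^^^
  File "h.py", line 5, in ray
    K=m["mtx"];d=np.array([(uv[0]-K[0,2])/K[0,0],-(uv[1]-K[1,2])/K[1,1],-1.])
                                  ~^^^^^
TypeError: list indices must be integers or slices, not tuple
```

```bash
sed -i 's/K=m\["mtx"\];d/K=np.array(m["mtx"]);d/' h.py
python3 - <<'E'
from h import *
import json
A=json.load(open('wa.json'));B=json.load(open('wb.json'))
f=tri([(A,(262,355)),(B,(255,284.5))]);print(f)
print("far z.125",atz(A,(262,355),.125),atz(B,(255,284.5),.125),"near",atz(A,(257.5,256.5),.125))
print("mid line a",atz(A,(258,290),.125), "b",atz(B,(160+183/2,184),.125))
plan([.436,-.33,.2],88)
E
```

```text
(array([ 0.44027256, -0.39441912,  0.13307827]), np.float64(0.00021518042523111967))
far z.125 [ 0.44039473 -0.4017452   0.125     ] [ 0.44052797 -0.39934413  0.125     ] near [ 0.43484897 -0.27138793  0.125     ]
mid line a [ 0.43545559 -0.31305817  0.125     ] b [ 0.43577514 -0.27192894  0.125     ]
t 17.32 pos [ 0.4362 -0.2567  0.3121] xyaw 90.21 w 0.0598 gf 0.0 F [ 0.8 -0.1  0.2] q7 0.36
shift [-0.245 -0.001  0.374] twist 0.049
```

Handle middle is (0.4375, −0.334, 0.125), and its length and height agree with the text. The hook seat is at about (0.586, −0.345, 0.229). I'll grasp the handle.

Request:
play_rows --pt "-0.15 -0.002 0.1 -0.04" --pt "-0.257 -0.004 0.25 -0.04" --pt "-0.257 -0.004 0.4 -0.04" --pt "-0.257 -0.004 0.55 -0.04" --pt "-0.257 -0.004 0.64 -0.04"

```text
t: 17.95
eef_pos: [0.4344, -0.3334, 0.118]
eef_rot: [0.695, 0.719, -0.0, -0.002]
ft_force: [0.0, 0.3, -0.4]
grip_width: 0.0599
gripper_force: 0.0
```

Run:
```python
from h import *
plan([.4375,-.334,.106],92)
```

```text
t 17.95 pos [ 0.4344 -0.3334  0.118 ] xyaw 91.99 w 0.0599 gf 0.0 F [ 0.   0.3 -0.4] q7 0.36
shift [-0.002  0.01   0.04 ] twist -0.0
```

Request:
play_rows --pt "0 0.01 0.03 0" --pt "0 0.01 0.04 0" --pt "0 0.01 0.04 0"

```text
t: 18.32
eef_pos: [0.439, -0.3349, 0.1094]
eef_rot: [0.695, 0.719, 0.0, 0.001]
ft_force: [-0.2, 0.3, 0.0]
grip_width: 0.0595
gripper_force: 0.0
```

Request:
play_rows --pt "0 0 0 0" --pt "0 0 0 0" --pt "0 0 0 0" --pt "0 0 0 0" --pt "0 0 0 0" --claw 1

```text
t: 18.95
eef_pos: [0.4382, -0.3347, 0.1084]
eef_rot: [0.695, 0.719, -0.0, -0.0]
ft_force: [-1.5, 0.9, 0.2]
grip_width: 0.0118
gripper_force: 0.5
```

Request:
play_rows --pt "0 0 -0.05 0" --pt "0 0 -0.15 0" --pt "0 0 -0.27 0" --pt "0 0 -0.4 0" --pt "0 0 -0.53 0"

```text
t: 19.58
eef_pos: [0.438, -0.3343, 0.2693]
eef_rot: [0.695, 0.719, 0.0, 0.0]
ft_force: [0.7, -0.8, -3.1]
grip_width: 0.0085
gripper_force: 30.0
```

Run:
```python
from h import *
plan([.586,-.345,.255],91)
```

```text
t 19.57 pos [ 0.438  -0.3343  0.2693] xyaw 91.94 w 0.0085 gf 30.0 F [ 0.7 -0.8 -3.1] q7 0.46
shift [-0.052  0.492  0.048] twist 0.021
```

Request:
play_rows --pt "-0.01 0.08 0 0" --pt "-0.02 0.18 0 0" --pt "-0.03 0.3 0 0.02" --pt "-0.04 0.4 0 0.02" --pt "-0.05 0.49 0 0.02"

```text
t: 20.2
eef_pos: [0.5865, -0.3444, 0.2678]
eef_rot: [0.701, 0.714, 0.0, -0.0]
ft_force: [-0.8, -0.6, -2.8]
grip_width: 0.0089
gripper_force: 30.0
```

Request:
play_rows --pt "0 0 0 0" --pt "0 0 0 0" --pt "0 0 0.04 0" --pt "0 0 0.08 0" --pt "0 0 0.12 0"

```text
t: 20.82
eef_pos: [0.5849, -0.3449, 0.2302]
eef_rot: [0.701, 0.713, -0.0, -0.0]
ft_force: [0.4, 0.1, -1.8]
grip_width: 0.0091
gripper_force: 30.0
```

Run:
```python
from h import *
plan([.586,-.345,.212],91)
a=bot.read_camera('side')
crop(a,190,60,150,120,'s8.png',5)
```

```text
t 20.82 pos [ 0.5849 -0.3449  0.2302] xyaw 91.0 w 0.0091 gf 30.0 F [ 0.4  0.1 -1.8] q7 0.27
shift [-0.     0.004  0.061] twist -0.0
```

View pics/s8.png

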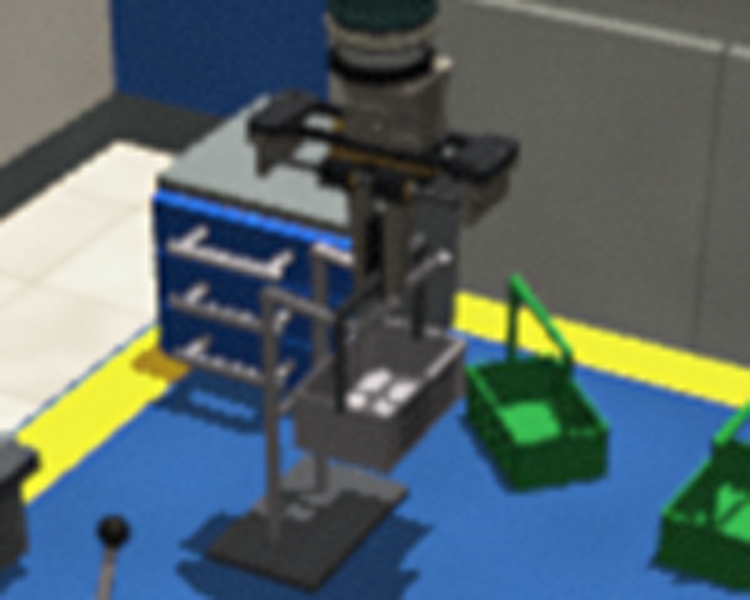

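The basket hangs upright in the fingers, with its handle (340,310) just above the hooks. I'll lower it onto the seat.

Request:
play_rows --pt "0 0.004 0.015 0" --pt "0 0.004 0.03 0" --pt "0 0.004 0.04 0" --pt "0 0.004 0.047 0" --pt "0 0.004 0.047 0"

```text
t: 21.5
eef_pos: [0.5868, -0.3447, 0.2172]
eef_rot: [0.701, 0.713, -0.0, -0.0]
ft_force: [-0.5, -0.2, -2.8]
grip_width: 0.0091
gripper_force: 30.0
```

Request:
play_rows --pt "0 0 0.006 0" --pt "0 0 0.012 0" --pt "0 0 0.012 0"

```text
t: 21.88
eef_pos: [0.5871, -0.3447, 0.2138]
eef_rot: [0.701, 0.713, 0.0, 0.0]
ft_force: [0.6, 0.3, -1.8]
grip_width: 0.0088
gripper_force: 30.0
```

Request:
play_rows --pt "0 0 0.005 0" --pt "0 0 0.01 0" --pt "0 0 0.01 0"

```text
t: 22.25
eef_pos: [0.5877, -0.3448, 0.2128]
eef_rot: [0.701, 0.713, 0.0, 0.001]
ft_force: [-1.5, 1.4, 7.1]
grip_width: 0.0085
gripper_force: 30.0
```

Request:
play_rows --pt "0 0 0.005 0" --pt "0 0 0.01 0" --pt "0 0 0.01 0"

```text
t: 22.62
eef_pos: [0.5879, -0.3449, 0.2125]
eef_rot: [0.701, 0.713, 0.0, 0.002]
ft_force: [-6.5, 2.6, 17.8]
grip_width: 0.0089
gripper_force: 30.0
```

Contact is made, so I'll release and open carefully, keeping clear of the posts.

Request:
play_rows --pt "0 0 -0.005 0" --pt "0 0 -0.005 0" --pt "0 0 -0.005 0" --pt "0 0 -0.005 0" --claw -0.3

```text
t: 23.12
eef_pos: [0.5867, -0.3447, 0.2086]
eef_rot: [0.701, 0.713, -0.0, -0.0]
ft_force: [0.2, 0.5, 0.4]
grip_width: 0.0467
gripper_force: 0.0
```

Request:
play_rows --pt "0 0 -0.06 0" --pt "0 0 -0.15 0" --pt "0 0 -0.27 0" --pt "0 0 -0.35 0" --pt "0 0 -0.4 0"

```text
t: 23.75
eef_pos: [0.5874, -0.3448, 0.3319]
eef_rot: [0.701, 0.713, 0.0, 0.001]
ft_force: [0.8, -0.2, -1.3]
grip_width: 0.0596
gripper_force: 0.0
```

Run:
```python
from h import *
plan([.45,-.15,.3],91)
```

```text
t 23.75 pos [ 0.5874 -0.3448  0.3319] xyaw 91.03 w 0.0596 gf 0.0 F [ 0.8 -0.2 -1.3] q7 0.31
shift [ 0.657 -0.447  0.104] twist 0.001
```

Run:
```python
from h import *
a=bot.read_camera('side');b=bot.read_camera('top')
T=bot.camera_model('top')
for uv,zz in [((232,94),0),((313,94),0),((232,83),.1),((313,83),.1)]:print("box",np.round(atz(T,uv,zz),3))
def z(i,u,v,w,h,s):return cv2.resize(i[v:v+h,u:u+w],None,fx=s,fy=s,interpolation=cv2.INTER_CUBIC)
cv2.imwrite('pics/p9.png',np.hstack([z(a,190,90,110,140,4),z(b,260,100,90,140,4)]))
cv2.imwrite('pics/b9.png',b)
S=bot.camera_model('side')
for p in [(.586,-.28,.229),(.586,-.41,.229)]:print(proj(S,p))
```

```text
box [0.83  0.054 0.   ]
box [ 0.836 -0.22   0.   ]
box [0.833 0.048 0.1  ]
box [ 0.839 -0.208  0.1  ]
(np.float64(256.55021022951894), np.float64(126.26687807220353))
(np.float64(273.7121295330403), np.float64(111.29547553042661))
```

View pics/p9.png

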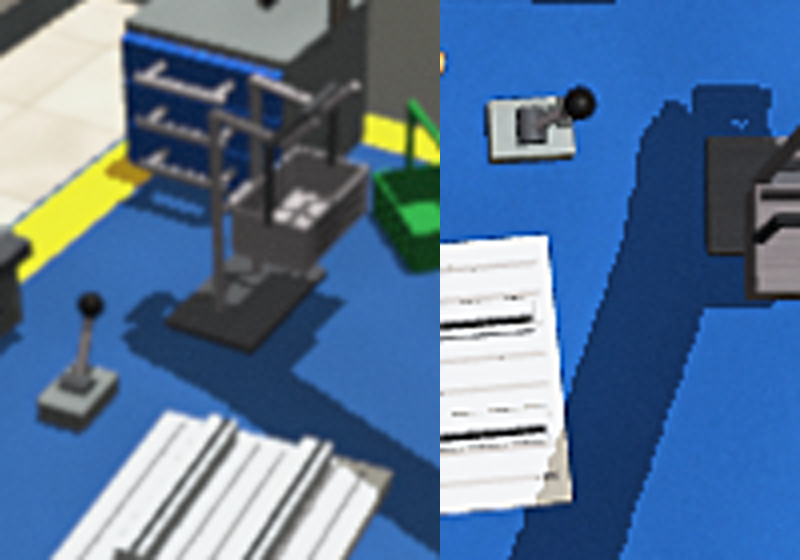

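The basket hangs level: the handle ends at (265,143) and (338,85) project exactly onto the seat. The bars are in place and the lever ball is at (579,102). Next I push the lever with closed fingers.

Request:
play_rows --pt "0.1 0.05 0 0" --pt "0.25 0.15 0 0" --pt "0.4 0.28 0 0" --pt "0.5 0.38 0 0" --pt "0.5 0.38 0 0" --claw 1

```text
t: 24.48
eef_pos: [0.6994, -0.1876, 0.3272]
eef_rot: [0.698, 0.716, 0.0, -0.002]
ft_force: [-0.1, 0.6, 0.3]
grip_width: 0.0119
gripper_force: 0.0
```

Run:
```python
from h import *
T=bot.camera_model('top')
print("block",atz(T,(283.2,132.5),.015))
plan([.703,-.195,.08],94.5)
```

```text
block [ 0.69776834 -0.12071583  0.015     ]
t 24.48 pos [ 0.6994 -0.1876  0.3272] xyaw 91.42 w 0.0119 gf 0.0 F [-0.1  0.6  0.3] q7 0.04
shift [-0.028  0.013  0.824] twist -0.069
```

Request:
play_rows --pt "-0.03 0.013 0.2 -0.07" --pt "-0.03 0.013 0.4 -0.07" --pt "-0.03 0.013 0.6 -0.07" --pt "-0.03 0.013 0.75 -0.07" --pt "-0.03 0.013 0.824 -0.07"

```text
t: 25.1
eef_pos: [0.6995, -0.2031, 0.0782]
eef_rot: [0.681, 0.732, -0.002, -0.002]
ft_force: [0.3, -0.4, 0.7]
grip_width: 0.0003
gripper_force: 0.0
```

Request:
play_rows --pt "0.05 0 0 0" --pt "0.1 0 0 0" --pt "0.15 0 0 0" --pt "0.2 0 0 0" --pt "0.24 0 0 0"

```text
t: 25.72
eef_pos: [0.6973, -0.1282, 0.0828]
eef_rot: [0.681, 0.733, 0.0, 0.0]
ft_force: [0.2, -2.1, 0.4]
grip_width: 0.0001
gripper_force: 0.4
```

Run:
```python
from h import *
plan([.696,-.1,.08],94.5)
```

```text
t 25.73 pos [ 0.6973 -0.1282  0.0828] xyaw 94.23 w 0.0001 gf 0.4 F [ 0.2 -2.1  0.4] q7 -0.1
shift [0.094 0.003 0.009] twist -0.006
```

Request:
play_rows --pt "0.03 0 0 0" --pt "0.06 0 0 0" --pt "0.08 0 0 0" --pt "0.095 0 0 0" --pt "0.1 0 0 0"

```text
t: 26.35
eef_pos: [0.6947, -0.1034, 0.0817]
eef_rot: [0.682, 0.732, -0.002, 0.001]
ft_force: [1.2, -7.8, -1.1]
grip_width: 0.0003
gripper_force: 3.5
```

Request:
play_rows --pt "0.01 0 0 0" --pt "0.02 0 0 0" --pt "0.02 0 0 0"

```text
t: 26.72
eef_pos: [0.6946, -0.103, 0.0817]
eef_rot: [0.683, 0.73, -0.004, 0.004]
ft_force: [2.0, -13.0, -1.5]
grip_width: 0.0004
gripper_force: 6.7
```

The lever is at its end stop: force is rising with no motion. I'll back off and lift away.

Request:
play_rows --pt "-0.05 0 0 0" --pt "-0.15 0 0 0" --pt "-0.2 0 -0.1 0" --pt "-0.2 0 -0.3 0" --pt "-0.2 0 -0.5 0"

```text
t: 27.35
eef_pos: [0.6985, -0.1533, 0.2332]
eef_rot: [0.681, 0.732, 0.0, -0.001]
ft_force: [0.7, 0.1, -0.3]
grip_width: 0.0008
gripper_force: 0.0
```

Request:
play_rows --pt "0 0 -0.15 0" --pt "0 0 -0.3 0" --pt "0 0 -0.4 0" --pt "0 0 -0.4 0" --pt "0 0 -0.4 0"

```text
t: 27.98
eef_pos: [0.6983, -0.1534, 0.3506]
eef_rot: [0.681, 0.733, -0.0, -0.001]
ft_force: [0.6, -0.1, -0.3]
grip_width: 0.0005
gripper_force: 0.0
```

Run:
```python
from h import *
plan([.6,-.1,.3])
o=cv2.imread('pics/b9.png')
for n in("side",):
    im=bot.read_camera(n);m=bot.camera_model(n)
    u,v=map(int,proj(m,(.7,-.12,.08)))
    def ball(i,u0,u1,v0,v1):
        k=(i[v0:v1,u0:u1].max(2)<40).astype(np.uint8);c=cv2.connectedComponentsWithStats(k)
        return [(c[3][j]+[u0,v0],c[2][j][4]) for j in range(1,c[0]) if c[2][j][4]>12]
    print(ball(im,u-25,u+25,v-22,v+22))
    for a in (0,.5,.85,1.0): print(a,np.round(proj(m,(.698,-.115+.08*np.sin(a-.506),.022+.08*np.cos(a-.506))),1))
    cv2.imwrite("pics/f.png",cv2.resize(im[100:240,190:320],None,fx=4.2,fy=4.2,interpolation=cv2.INTER_CUBIC))
```

```text
t 27.98 pos [ 0.6983 -0.1534  0.3506] xyaw 94.2 w 0.0005 gf 0.0 F [ 0.6 -0.1 -0.3] q7 0.04
shift [ 0.201 -0.313  0.169] twist None
[(array([186.51456311, 164.00970874]), np.int32(103)), (array([202.25, 176.95]), np.int32(20))]
0 [213.2 166.4]
0.5 [207.1 169.4]
0.85 [202.8 174.3]
1.0 [201.1 176.9]
```

View pics/f.png

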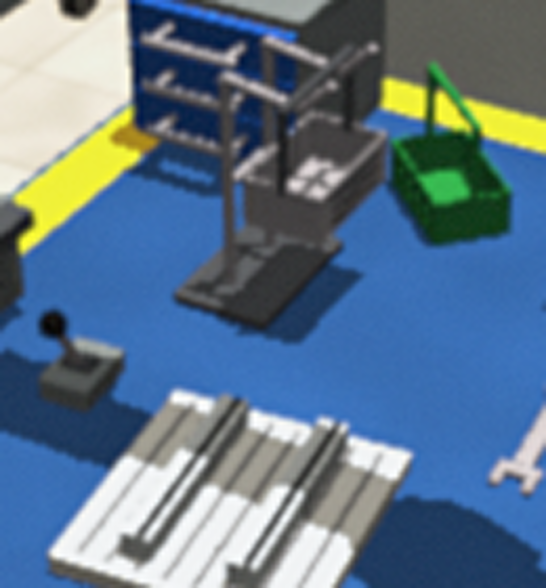

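The ball at (52,324) is at the fully-on position (pixel row 177 matches 1.0 rad). The basket hangs level, both bars lie on the board, and the robot is clear.

```bash
python3 -c "
from rig import bot
print(bot.finish_job())"
```

```text
the job is handed in; nothing more can be done
None
```

I handed the job in: both squeegee bars lie on the drying board, the steel basket hangs on both hooks and the lever is fully over, as the last picture confirmed; no verdict came back.

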